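# Clear the scrap off the trimming stage

### The job

One of the two nests of the raised trimming stage holds a plain scrap block jammed by a spring clip, the other holds the finished part with the three drilled holes. Slide the scrap forward out of its nest by pressing on its top with the fingertips, then push it off the stage's front edge so that it drops into the tray below; slide it along the deck and do not lift it. The nest bends easily, so feel how hard you press and never bear on the scrap or the stage with more than 25 N, and leave the finished part, the tray and the things standing around where they are.

Things in the scene. Friction and masses are not known exactly. Their poses are not given: they have to be found in the camera images.
- stage: Raised aluminium trimming stage on grey side plates, fixed to the worktop. Deck 170 (x) by 154 (y) mm, its surface 80 mm above the origin, which is the centre of the underside. Its own -x axis points to the open front edge; turned up to 0.4 rad about vertical. Two straight nests, each 54 mm wide, run along x over the deck, centred at y = +34 and -34 mm, open at the front.
- rib_mid (a point): Middle of the top of the steel rib between the nests, 14 mm wide (y), 20 mm above the deck. Outer rails of the same height and width stand at |y| = 61 to 75 mm, and a back stop of the same height closes both nests at x = 75 to 85 mm. Axes as the stage's.
- lip (a point): Middle of the front edge of the deck, on its surface (stage x = -85 mm). Axes as the stage's.
- clips (a point): Point on the stage midway between the two dark sprung steel clips set in the outer rails. Each clip, 55 mm long along x, presses the block in its nest sideways against the middle rib, its tension set differently each time; it comes up to 9 mm into an empty nest. A block slid 50 mm forward is nearly free of it and can be pushed on from behind with under 12 N.
- scrap: Plain brown wooden offcut, no holes, 52 (own x) by 75 (own y) by 18 mm high, about 80 g, rough-sawn on top; flat in either nest, 75 mm side along it, top 2 mm below the rails, rear 0 to 5 mm from the back stop (no finger fits behind until it is slid forward). Origin: centre of underside. To drag it the fingertips must press its top with 7 to 14 N, as tight as the clip is; with less they slip.
- part: Finished pale wooden part of the same outer size, 52 by 75 by 18 mm, with three dark drilled holes in its top (one large, two small); lies in the other nest. Origin at the centre of its underside. Stays where it is.
- tray: Open grey sheet-metal scrap tray, 130 mm (x) by 180 mm (y) by 50 mm high, walls and floor 3 mm, 1.2 kg, loose on the worktop just in front of the stage's lip, long side along the lip. Origin at the centre of its underside.
- pin: Bystander: stepped steel stop pin, 30 mm diameter, 63 mm tall, standing on the worktop beside the tray, on the stage's +y side. Origin at its foot.
- plug: Bystander: black vacuum plug, 35 mm diameter, 37 mm tall, on the worktop beside the stage, on its -y side. Origin at its foot.
- block: Bystander: steel setting block 25 by 50 by 30 mm, on the worktop behind the stage. Origin at the centre of its underside.

How it is judged:
On the way:
1. the scrap has been slid at least 30 mm forward out of its nest, still flat on the deck (x of scrap in the frame of stage below 0.004 m and height (world z) of scrap above 0.077 m and angle between scrap's own z axis and vertical below 0.08 rad), for 0.1 s.
At the end, for the whole second after the job is handed in: The scrap lies at rest inside the tray (its origin within the tray's outline and less than 50 mm above the worktop); the finished part is within 6 mm and the tray within 30 mm of where they started (x of scrap in the frame of tray between -0.065 and 0.065 m and y of scrap in the frame of tray between -0.09 and 0.09 m and height (world z) of scrap below 0.05 m and linear speed of scrap below 0.02 m/s and distance of part from where it was at the start of the episode below 0.006 m and distance of tray from where it was at the start of the episode below 0.03 m); the robot touches nothing.
It fails at once if the scrap is borne on with more than 25 N (contact force between any of the fingers, the arm and scrap above 25 N).
It fails at once if the stage is borne on with more than 25 N (contact force between any of the fingers, the arm and stage above 25 N).
It fails at once if the scrap is lifted more than 12 mm off the deck (height (world z) of scrap above 0.092 m).
It fails at once if the finished part is shifted more than 10 mm (distance of part from where it was at the start of the episode above 0.01 m).
It fails at once if a bystander (stop pin, plug or setting block) is moved more than 20 mm (distance of any of pin, plug, block from where it was at the start of the episode above 0.02 m).
It also fails if it takes over 67 s, if anything falls off the work surface, if the arm or the gripper's body presses on something with over 40 N, if the wrist force passes 120 N, or if a joint passes its speed limit or range.

### The arm

A 7-joint arm with a two-finger parallel gripper is mounted at the origin on a cart in front of the work surface, level with it; the furniture and walls round the work are solid. World frame = base frame: x ahead of the robot, y to its left, z up, the work surface at z = 0. Lengths are in m, angles in rad, forces in N, time in s.
With the tool pointing down it reaches from about 0.4 to 0.85 m from the base axis. Payload 10.4 kg.
Tool frame: the origin (TCP) lies between the finger pads; the fingertips stand 17 mm ahead of it and the grasp point (between the pads) lies 2 mm behind it; z points along the fingers, y is the line along which they close (so a half turn about z gives the same grasp; the last joint's range is limited). The gripper opens to 85 mm and grips with 20 to 120 N. Pads are 22 mm wide; open, the fingers measure 114 mm over their backs; the gripper's body (76 mm by 85 mm) begins 54 mm behind the grasp point. The pads swing forward as they close: fully open they stand 13 mm farther back than shut.
Start: joints at [1.272, 0.332, -0.065, 1.46, 0.022, 1.35, -0.088], TCP at [0.17, -0.601, 0.248] pointing down, gripper open.
Joint ranges: [-2.6, 2.6], [-0.5, 2.12], [-1.47, 1.34], [0.16, 2.42], [-1.27, 4.41], [0.06, 2.06], [-2.6, 2.6]. Speed limits (rad/s): [2.22, 2.22, 2.79, 2.79, 3.14, 3.14, 3.14].

### API

Orientations are given as a unit quaternion [x, y, z, w].
In Python, from workcell import readout, imaging, manip gives the robot as it stands. The module is installed in compiled form; this text tells all that it offers.
- The arm moves only by the shell command python3 -m crank 'ROWS' [OPENING] [FORCE]. ROWS is JSON, a list of rows, each a list of 4 numbers: the shift along the tool's x, y, z as a fraction of full scale, then the turn about the tool's z as a fraction of full scale. In form: [[x, y, z, yaw], ...]. A call has 1 to 5 rows; each row is the pose to reach, as a shift and turn from the pose commanded when the call began, along the tool's axes at that moment; what a row does not reach only later rows make up. Full scale, the value 1, is 400 mm for a shift and 60 degrees for a turn. A row lasts 1/12 s, in which the tool goes at most 41.7 mm and 7.16 degrees, less where a joint would pass 70% of its speed; a pose out of reach is approached as far as the arm can. A call with a number of a shift or a turn outside -1 to 1 is refused whole. A call with a gripper value outside its range is refused whole. OPENING is the gripper command: -1 is shut, 1 is fully open, values between are in proportion, set as the call begins (- or left out, the last holds). The fingers move at their own pace and stop on an object; FORCE is the grip in N (left out, the last holds). Time passes only in rows, so rows that repeat a pose let the fingers close. It gives the time, the measured TCP pose, the force, the opening and the grip force at its end, in the units of the state.
- readout.get_obs(): the state, without advancing time (a new reading comes with each control period).
- imaging.camera(name): name is "side" or "top"; returns a dict with "color" (480x640x3 uint8, red, green, blue), "fx", "fy", "cx", "cy" (pixels), "rvec" (rotation vector, rad) and "tvec" (3), from world to camera coordinates, as OpenCV has them. Camera axes: x right, y down, z forward; pixel columns grow to the right and rows downward; lengths in m; the calibration is good to about 2 mm. A picture is of the moment at which its call begins. There is no depth.
- manip.hand_in(): hands the job in; it is judged then, once.
The state is a dict: "clock": time; "joint_pos": joint angles; "joint_velocities": joint speeds; "tau": joint torques, N m; "position": TCP position; "ee_rot": TCP orientation; "ft_force": force on the tool from outside, world axes, zero at the start; "torque": the same for the moment, N m; "grip_width": opening from 0.0 (shut) to 1.0 (fully open); "grasp_force": force on a finger pad.
Only numpy, scipy, OpenCV 4.12 (cv2) and the standard library are available. Lean on these libraries where they do the work, as an engineer would, in place of code of your own. Each camera call takes 0.05 s, during which the arm holds its last target. There are 200 camera calls.

## Working session

There is one attempt and no reset: what is moved stays moved. The work goes in short steps, Python scripts to look and compute and a shell command to move; the robot and the scene stay as the last step left them, time stands still between calls to the robot, and variables do not carry over. Pictures are saved under pics/ and viewed, at most 10 in all, crops included, and the job is handed in when it is done.

```bash
mkdir -p pics; python3 - <<'E'
from workcell import readout, imaging
import cv2
for n in("top","side"):
    c=imaging.camera(n); cv2.imwrite(f"pics/{n}0.png",c["color"][:,:,::-1]); print({k:c[k] for k in c if k!="color"})
print(readout.get_obs())
E
```

```text
{'fx': 488.60488236720835, 'fy': 488.60488236720835, 'cx': 316.4428218343517, 'cy': 244.27928921684148, 'rvec': array([ 1.88567404, -2.32067384,  0.24462508]), 'tvec': array([0.12114739, 0.54821211, 0.83437037])}
{'fx': 452.9527328402853, 'fy': 452.9527328402853, 'cx': 322.977534226879, 'cy': 245.51542354765024, 'rvec': array([ 2.0536106 , -0.42446126,  0.25346176]), 'tvec': array([-0.52288177,  0.19084482,  0.68973514])}
{'clock': 0.1, 'joint_pos': array([ 1.2724015 ,  0.33278605, -0.06469951,  1.4608451 ,  0.02161082,
        1.34991299, -0.08848108]), 'joint_velocities': array([ 0.00101245, -0.00267621, -0.00111016, -0.00336182, -0.00042841,
        0.00038217,  0.00090442]), 'tau': array([ 5.24275547e-04, -6.26749778e+01,  4.83054353e-02, -3.92427456e+01,
        1.61584181e-02,  7.02058300e-03,  3.85050771e-05]), 'position': array([ 0.17010394, -0.60108102,  0.24761546]), 'ee_rot': array([ 9.90504279e-01,  1.37480470e-01, -1.19910777e-04, -6.16281544e-04]), 'ft_force': array([ 0.16481791,  0.0670588 , -0.47173074]), 'torque': array([-0.02366903,  0.00461562,  0.01223516]), 'grasp_force': 0.0, 'grip_width': 0.9985668206442085}
```

View pics/top0.png

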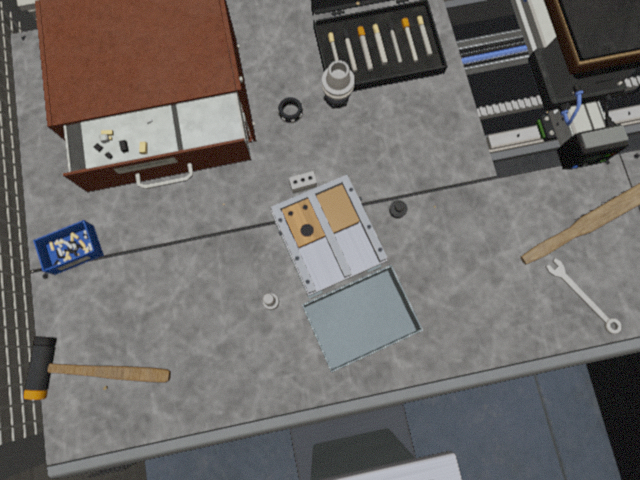

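View pics/side0.png

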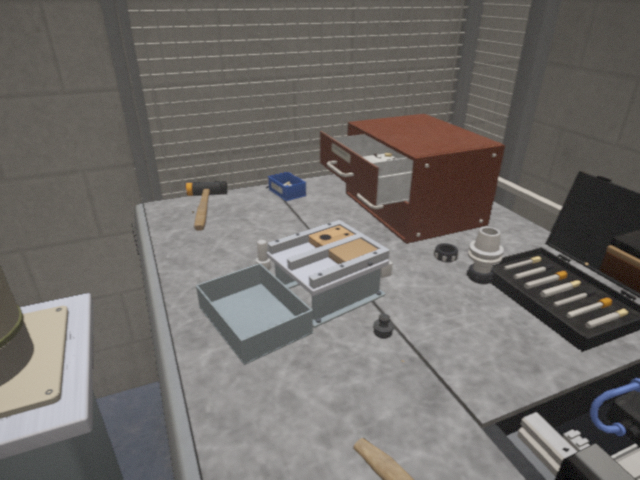

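The part with its holes is in the left nest of the top picture (about 305,225). The plain scrap is in the right nest (about 337,207). The tray is at (362,318). I'll enlarge both views to measure.

```bash
python3 - <<'E'
import cv2
a=cv2.imread("pics/top0.png")[165:305,260:400]; cv2.imwrite("pics/topc.png",cv2.resize(a,(0,0),fx=4.2,fy=4.2,interpolation=cv2.INTER_CUBIC))
a=cv2.imread("pics/side0.png")[210:330,255:405]; cv2.imwrite("pics/sidec.png",cv2.resize(a,(0,0),fx=5,fy=5,interpolation=cv2.INTER_CUBIC))
E
```

```text
(no output)
```

View pics/topc.png

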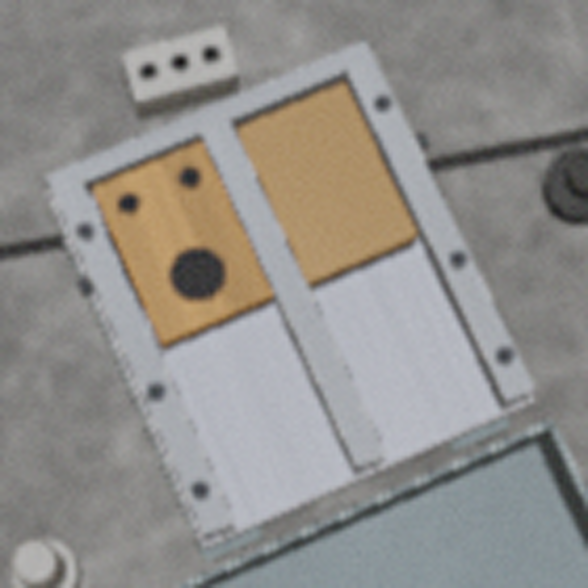

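View pics/sidec.png

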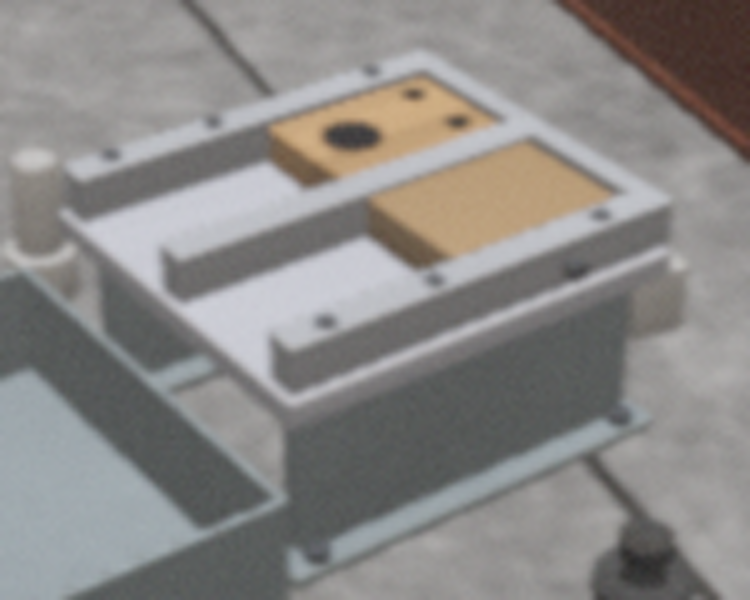

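The crops show the corners clearly. In the top crop the rails' back corners are at (50,178) and (367,42), and the scrap's front edge runs from (312,287) to (415,238). I'll fit the stage pose from both views.

```bash
cat >h.py <<'E'
import numpy as np,cv2
from scipy.optimize import least_squares
from scipy.spatial.transform import Rotation as R
C=dict(top=(488.60488,316.44282,244.27929,[1.88567404,-2.32067384,0.24462508],[0.12114739,0.54821211,0.83437037]),
side=(452.95273,322.97753,245.51542,[2.0536106,-0.42446126,0.25346176],[-0.52288177,0.19084482,0.68973514]))
def proj(n,P):
    f,cx,cy,r,t=C[n]
    return cv2.projectPoints(np.float64(P).reshape(-1,3),np.float64(r),np.float64(t),np.array([[f,0,cx],[0,f,cy],[0,0,1.]]),None)[0][:,0]
def back(n,uv,z):
    f,cx,cy,r,t=C[n]; M=cv2.Rodrigues(np.float64(r))[0]; o=-M.T@t
    d=M.T@np.array([(uv[0]-cx)/f,(uv[1]-cy)/f,1]); return o+d*(z-o[2])/d[2]
def S2W(p,P):
    P=np.float64(P).reshape(-1,3); c,s=np.cos(p[2]),np.sin(p[2])
    return np.c_[p[0]+c*P[:,0]-s*P[:,1],p[1]+s*P[:,0]+c*P[:,1],P[:,2]]
E
python3 - <<'E'
from h import *
T=[((50,178),(85,75,100)),((367,42),(85,-75,100)),((232,122),(75,-7,100)),((348,75),(75,-61,100)),((88,185),(75,61,100)),((203,135),(75,7,100)),((205,550),(-85,77,80))]
S=[((670,203),(85,-75,100)),((425,50),(85,75,100)),((530,138),(75,-7,100)),((625,190),(75,-61,100)),((62,213),(-85,77,80)),((290,402),(-85,-77,80)),((428,72),(75,61,100))]
tu=np.array([a for a,b in T])/4.2+[260,165]-.4; tp=np.array([b for a,b in T])/1e3
su=np.array([a for a,b in S])/5+[255,210]-.4; sp=np.array([b for a,b in S])/1e3
c0=back("top",(330,235),.09)
f=lambda p,w=3:np.r_[((proj("top",S2W(p,tp))-tu)*(w&1)).ravel(),((proj("side",S2W(p,sp))-su)*(w>>1)).ravel()]
for w in(3,1,2):
    r=least_squares(f,[c0[0],c0[1],0.2],args=(w,),loss="soft_l1"); print(w,r.x)
    if w==3:p=r.x;print(f(p).round(1).reshape(-1,2).tolist())
np.save("stage.npy",p)
iv=lambda q:(lambda d:[np.cos(p[2])*d[0]+np.sin(p[2])*d[1],-np.sin(p[2])*d[0]+np.cos(p[2])*d[1]])(q[:2]-p[:2])
for n,z,L in(("scrap",.098,[(312,287),(415,238),(238,125),(345,82)]),("part",.098,[(163,347),(272,297),(95,187)]),("railfront",.1,[(533,385),(353,467),(205,533)])):
    print(n,[np.round(iv(back("top",np.array(u)/4.2+[260,165]-.4,z))[:2],4).tolist() for u in L])
for u in [(305,306),(387,268),(420,329),(332,368)]: print("tray",np.round(iv(back("top",u,.05)),3))
print("nest -y centre",S2W(p,[.035,-.034,.1]))
E
```

```text
3 [ 0.56922676 -0.01762925  0.21111507]
[[-0.8, -0.4], [0.5, -0.5], [0.3, -0.1], [0.2, -0.6], [-0.4, -0.2], [0.0, -0.2], [-0.1, 0.1], [0.7, -0.2], [-0.9, 0.1], [0.2, -0.4], [0.3, 0.8], [-1.5, -0.1], [-0.6, 1.3], [-1.2, -0.5]]
1 [ 0.56876582 -0.01765529  0.21261971]
2 [ 0.57035539 -0.01688684  0.20519141]
scrap [[-0.0042, -0.008], [-0.0024, -0.0563], [0.0734, -0.0084], [0.0724, -0.0581]]
part [[-0.0024, 0.0592], [-0.0013, 0.009], [0.0729, 0.058]]
railfront [[-0.0796, -0.074], [-0.0806, 0.0081], [-0.0808, 0.0744]]
tray [-0.096  0.089]
tray [-0.094 -0.076]
tray [-0.217 -0.082]
tray [-0.215  0.089]
nest -y centre [[ 0.61057439 -0.04354011  0.1       ]]
```

```bash
cat >>h.py <<'E'
p=np.load("stage.npy")
def st(tgt=None):
    from workcell import readout
    o=readout.get_obs(); M=R.from_quat(o["ee_rot"]).as_matrix(); P=o["position"]
    d=P[:2]-p[:2]; c,s=np.cos(p[2]),np.sin(p[2])
    print("t",round(o["clock"],2),"stage xyz(mm)",np.round(np.array([c*d[0]+s*d[1],-s*d[0]+c*d[1],P[2]])*1e3,1),"F stage",np.round([c*o["ft_force"][0]+s*o["ft_force"][1],-s*o["ft_force"][0]+c*o["ft_force"][1],o["ft_force"][2]],1),"w",round(o["grip_width"],2),
     "yaw err(frac)",round((np.arctan2(M[1,0],M[0,0])-p[2])/np.radians(60),4))
    if tgt is not None: print("shift frac",np.round(M.T@(S2W(p,tgt)[0]-P)/.4,4))
E
python3 -c "
from h import *
st([.035,-.033,.2])"
```

```text
t 0.1 stage xyz(mm) [-512.5 -486.9  247.6] F stage [ 0.2  0.  -0.5] w 1.0 yaw err(frac) 0.0618
shift frac [ 1.4393 -1.0436  0.1202]
```

```bash
python3 -m crank '[[0.08,-0.058,0,0.03],[0.16,-0.116,0,0.062],[0.24,-0.174,0,0.062],[0.32,-0.232,0,0.062],[0.4,-0.29,0,0.062]]' -1 20; python3 -c "
from h import *
st([.035,-.033,.2])"
```

```text
clock: 0.52
position: [0.2933, -0.4444, 0.248]
ee_rot: [0.994, 0.105, -0.0, -0.0]
ft_force: [1.7, 0.1, -0.2]
grip_width: 0.298
grasp_force: 0.0
t 0.52 stage xyz(mm) [-359.2 -359.5  248. ] F stage [ 1.7 -0.2 -0.2] w 0.3 yaw err(frac) -0.0003
shift frac [ 0.9853 -0.8164  0.12  ]
```

```bash
python3 -m crank '[[0.078,-0.065,0,0],[0.156,-0.13,0,0],[0.234,-0.195,0,0],[0.312,-0.26,0,0],[0.39,-0.325,0,0]]'; python3 -m crank '[[0.078,-0.065,0,0],[0.156,-0.13,0,0],[0.234,-0.195,0,0],[0.312,-0.26,0,0],[0.312,-0.26,0,0]]'; python3 -c "
from h import *
st([.035,-.033,.15])"
```

```text
clock: 0.93
position: [0.4186, -0.2846, 0.2483]
ee_rot: [0.994, 0.105, -0.0, 0.0]
ft_force: [0.4, -1.0, -0.7]
grip_width: 0.001
grasp_force: 0.0
clock: 1.35
position: [0.5218, -0.1501, 0.2482]
ee_rot: [0.994, 0.11, 0.001, -0.002]
ft_force: [-0.7, 0.9, 0.1]
grip_width: -0.003
grasp_force: 0.0
t 1.35 stage xyz(mm) [ -74.1 -119.6  248.2] F stage [-0.5  1.   0.1] w -0.0 yaw err(frac) 0.0095
shift frac [ 0.2743 -0.213   0.2467]
```

```bash
python3 -m crank '[[0.07,-0.05,0.03,0],[0.14,-0.1,0.06,0],[0.21,-0.15,0.09,0],[0.27,-0.21,0.12,0.005],[0.27,-0.21,0.15,0.005]]'; python3 -m crank '[[0,0,0,0],[0,0,0,0]]';python3 -c "
from h import *
st([.035,-.033,.125])"
```

```text
clock: 1.77
position: [0.6082, -0.0461, 0.1872]
ee_rot: [0.994, 0.106, 0.0, -0.002]
ft_force: [-1.0, 1.4, 0.1]
grip_width: -0.002
grasp_force: 0.0
clock: 1.93
position: [0.6056, -0.0543, 0.1875]
ee_rot: [0.995, 0.103, -0.001, -0.0]
ft_force: [0.2, -0.2, -0.4]
grip_width: 0.002
grasp_force: 0.0
t 1.93 stage xyz(mm) [ 27.9 -43.5 187.5] F stage [ 0.1 -0.2 -0.4] w 0.0 yaw err(frac) -0.0052
shift frac [ 0.018  -0.0263  0.1562]
```

```bash
python3 -m crank '[[0.01,-0.013,0.05,-0.005],[0.018,-0.026,0.1,-0.005],[0.018,-0.026,0.14,-0.005],[0.018,-0.026,0.15,-0.005],[0.018,-0.026,0.15,-0.005]]'; python3 -m crank '[[0,0,0,0],[0,0,0,0]]';python3 -c "
from h import *
st([.035,-.033,.115])
from workcell import imaging
for n in('side',):
    c=imaging.camera(n); cv2.imwrite('pics/side1.png',cv2.resize(c['color'][190:340,240:440,::-1],(0,0),fx=3.5,fy=3.5))"
```

```text
clock: 2.35
position: [0.6105, -0.0438, 0.1281]
ee_rot: [0.995, 0.104, -0.001, 0.0]
ft_force: [0.7, -0.2, 0.9]
grip_width: -0.0
grasp_force: 0.0
clock: 2.52
position: [0.6118, -0.043, 0.13]
ee_rot: [0.995, 0.105, 0.001, 0.0]
ft_force: [0.1, -0.4, -0.3]
grip_width: 0.0
grasp_force: 0.0
t 2.52 stage xyz(mm) [ 36.3 -33.7 130. ] F stage [ 0.  -0.4 -0.3] w 0.0 yaw err(frac) -0.0012
shift frac [-0.0034 -0.0019  0.0376]
```

View pics/side1.png

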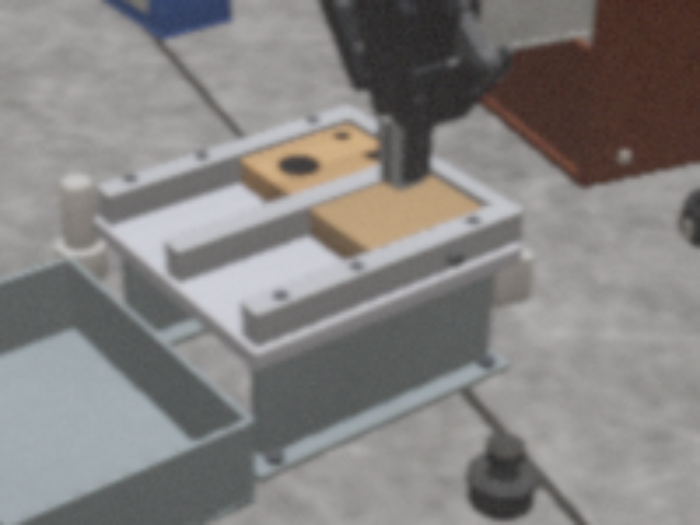

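The shut fingertips hang about 15 mm above the middle of the scrap, around (410,185) in the crop. Next I go down slowly until I feel contact.

```bash
python3 -m crank '[[0,0,0.01,0],[0,0,0.02,0],[0,0,0.025,0],[0,0,0.025,0]]'|grep -E 'pos|force'; python3 -m crank '[[0,0,0.0025,0],[0,0,0.005,0],[0,0,0.005,0]]'|grep -E 'pos|ft'; python3 -m crank '[[0,0,0.0025,0],[0,0,0.005,0],[0,0,0.005,0]]'|grep -E 'pos|ft'
```

```text
position: [0.6107, -0.0423, 0.1176]
ft_force: [-0.9, -0.8, -0.6]
grasp_force: 0.0
position: [0.6111, -0.0422, 0.1161]
ft_force: [1.0, -0.0, 0.6]
position: [0.6113, -0.0422, 0.1152]
ft_force: [-3.9, 0.2, 7.4]
```

```bash
python3 -m crank '[[0,0,0,0],[0,0,0,0]]'|grep -E 'pos|ft'; python3 -m crank '[[0,0,0.001,0],[0,0,0.001,0],[0,0,0.001,0]]'|grep -E 'pos|ft'
```

```text
position: [0.6113, -0.0422, 0.1152]
ft_force: [-4.0, 1.0, 6.7]
position: [0.6113, -0.0422, 0.1152]
ft_force: [-4.7, -0.0, 10.5]
```

```bash
python3 -m crank '[[0,0,0.0007,0],[-0.0025,0,0.0007,0],[-0.005,0,0.0007,0],[-0.0075,0,0.0007,0],[-0.01,0,0.0007,0]]'|grep -E 'pos|ft'; python3 -c "
from h import *
st()"
```

```text
position: [0.6092, -0.0427, 0.1152]
ft_force: [4.8, 0.7, 5.5]
t 4.23 stage xyz(mm) [ 33.8 -32.9 115.2] F stage [ 4.9 -0.3  5.5] w 0.0 yaw err(frac) -0.0
```

```bash
python3 -m crank '[[0,0,0.001,0],[0,0,0.0018,0],[0,0,0.0018,0]]'|grep -E 'pos|ft';  python3 -m crank '[[-0.0025,0,0.0004,0],[-0.005,0,0.0008,0]]'|grep -E 'pos|ft'; python3 -c "
from h import *
st()"
```

```text
position: [0.6091, -0.0426, 0.1151]
ft_force: [1.3, -0.2, 12.1]
position: [0.6085, -0.0428, 0.1152]
ft_force: [9.2, 2.0, 9.2]
t 4.65 stage xyz(mm) [ 33.1 -32.8 115.2] F stage [ 9.4 -0.   9.2] w -0.0 yaw err(frac) 0.0001
```

```bash
python3 -m crank '[[0,0,0.0008,0],[0,0,0.0008,0]]'|grep -E 'pos|ft';  python3 -m crank '[[-0.003,0,0.0006,0],[-0.006,0,0.0012,0]]'|grep -E 'pos|ft'; python3 -c "
from h import *
st()"
```

```text
position: [0.6084, -0.0428, 0.1152]
ft_force: [5.8, 1.1, 11.3]
position: [0.607, -0.0431, 0.1151]
ft_force: [9.7, 3.0, 12.5]
t 4.98 stage xyz(mm) [ 31.6 -32.8 115.1] F stage [10.1  0.9 12.5] w -0.0 yaw err(frac) 0.0003
```

```bash
python3 -m crank '[[-0.004,0,0.0003,0],[-0.008,0,0.0006,0],[-0.012,0,0.0009,0]]'|grep -E 'pos|ft';  python3 -c "
from h import *
st()
from workcell import imaging
c=imaging.camera('side'); cv2.imwrite('pics/side2.png',cv2.resize(c['color'][210:300,290:410,::-1],(0,0),fx=6,fy=6))"
```

```text
position: [0.6026, -0.044, 0.1151]
ft_force: [10.7, 2.2, 13.8]
t 5.23 stage xyz(mm) [ 27.1 -32.8 115.1] F stage [10.9 -0.1 13.8] w 0.0 yaw err(frac) 0.0004
```

View pics/side2.png

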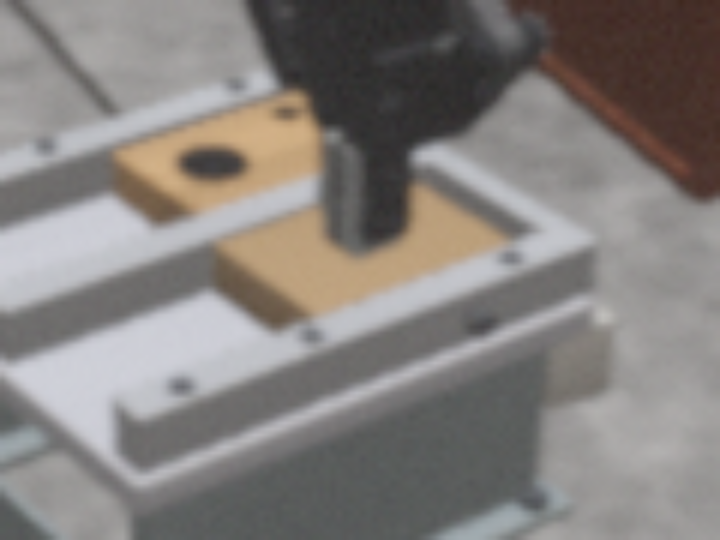

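The scrap has started to slide: a gap shows behind it at (480,200), and its front corner has moved to (217,245) in the crop. I carry on, watching the force.

```bash
python3 -m crank '[[-0.005,0,0.0002,0],[-0.01,0,0.0002,0],[-0.015,0,0.0002,0],[-0.02,0,0.0002,0]]'|grep -E 'pos|ft'; python3 -m crank '[[-0.005,0,0,0],[-0.01,0,0,0],[-0.015,0,0,0],[-0.02,0,0,0]]'|grep -E 'pos|ft';  python3 -c "
from h import *
st()
"
```

```text
position: [0.5949, -0.0457, 0.1151]
ft_force: [10.4, 2.2, 12.7]
position: [0.5871, -0.0474, 0.1151]
ft_force: [10.7, 2.1, 14.1]
t 5.95 stage xyz(mm) [ 11.2 -32.8 115.1] F stage [10.9 -0.2 14.1] w 0.0 yaw err(frac) 0.0004
```

```bash
python3 -m crank '[[-0.005,0,-0.0001,0],[-0.01,0,-0.0001,0],[-0.015,0,-0.0001,0],[-0.02,0,-0.0001,0],[-0.025,0,-0.0001,0]]'|grep -E 'ft'; python3 -m crank '[[-0.005,0,0,0],[-0.01,0,0,0],[-0.015,0,0,0],[-0.02,0,0,0],[-0.025,0,0,0]]'|grep -E 'ft';  python3 -c "
from h import *
st()
from workcell import imaging
c=imaging.camera('side'); cv2.imwrite('pics/side3.png',cv2.resize(c['color'][210:300,290:410,::-1],(0,0),fx=6,fy=6))"
```

```text
ft_force: [10.2, 2.6, 14.3]
ft_force: [10.1, 2.1, 15.2]
t 6.78 stage xyz(mm) [ -8.7 -32.9 115.1] F stage [10.3 -0.1 15.2] w 0.0 yaw err(frac) 0.0005
```

View pics/side3.png

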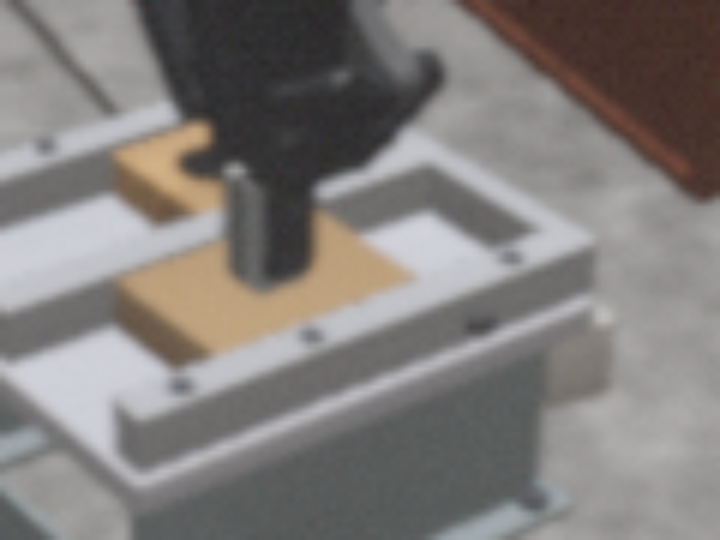

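The scrap moves with the fingers; its front corner is now at (117,285) and a large gap has opened behind. About 20 mm more on top, and then I push from behind.

```bash
python3 -m crank '[[-0.005,0,-0.0002,0],[-0.01,0,-0.0002,0],[-0.015,0,-0.0002,0],[-0.02,0,-0.0002,0],[-0.025,0,-0.0002,0]]'|grep -E 'ft'; python3 -m crank '[[-0.005,0,-0.0002,0],[-0.01,0,-0.0004,0],[-0.015,0,-0.0004,0],[-0.02,0,-0.0004,0],[-0.025,0,-0.0004,0]]'|grep -E 'ft'; python3 -c "
from h import *
st()"; python3 -m crank '[[0.01,0,-0.005,0],[0.01,0,-0.02,0],[0.01,0,-0.05,0],[0.01,0,-0.05,0]]'|grep -E 'ft'
 python3 -c "
from h import *
st([.03,-.033,.13])
from workcell import imaging
c=imaging.camera('side'); cv2.imwrite('pics/side4.png',cv2.resize(c['color'][210:300,270:410,::-1],(0,0),fx=5,fy=5))"
```

```text
ft_force: [10.1, 2.1, 14.9]
ft_force: [4.8, 1.5, 18.2]
t 7.67 stage xyz(mm) [-29.7 -33.2 115.1] F stage [ 5.   0.4 18.2] w 0.0 yaw err(frac) 0.0001
ft_force: [-0.5, -0.3, 0.2]
t 8.0 stage xyz(mm) [-28.7 -33.  133.7] F stage [-0.6 -0.1  0.2] w 0.01 yaw err(frac) -0.0002
shift frac [0.1467 0.     0.0096]
```

View pics/side4.png

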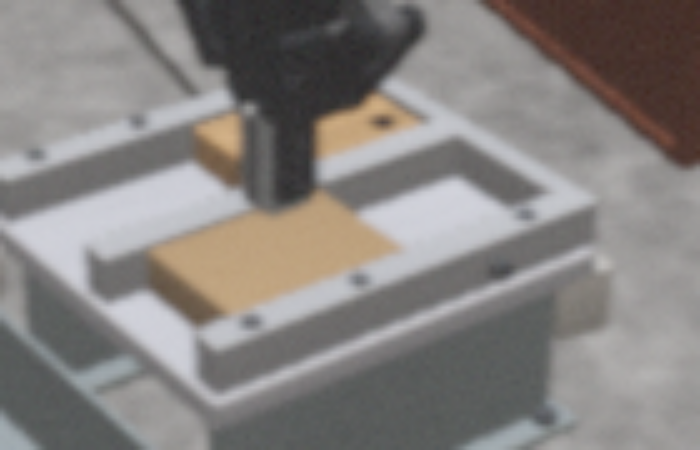

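The scrap's front corner is at (150,253) in the crop and its rear right corner at about (400,245). I'll turn these into stage coordinates.

```bash
python3 -c "
from h import *
c,s=np.cos(p[2]),np.sin(p[2])
for u in((150,253),(325,190),(400,247),(200,320)):
    d=back('side',np.array(u)/5+[270,210]-.4,.098)[:2]-p[:2]; print(np.round([c*d[0]+s*d[1],-s*d[0]+c*d[1]],4))"
```

```text
[-0.0644 -0.0089]
[ 0.0118 -0.0087]
[ 0.0092 -0.0558]
[-0.0741 -0.0541]
```

```bash
python3 -m crank '[[0.06,0,0,0],[0.12,0,0,0],[0.172,-0.003,0,0],[0.172,-0.003,0,0],[0.172,-0.003,0.01,0]]'|grep -E 'ft'; python3 -c "
from h import *
st([.04,-.032,.103])"; python3 -m crank '[[0,0,0.02,0],[0,0,0.04,0],[0,0,0.055,0],[0,0,0.065,0],[0,0,0.065,0]]'|grep -E 'ft'
 python3 -c "
from h import *
st([.04,-.032,.103])"
```

```text
ft_force: [0.2, 0.5, -0.3]
t 8.47 stage xyz(mm) [ 40.  -31.1 127.4] F stage [ 0.3  0.4 -0.3] w -0.0 yaw err(frac) 0.0005
shift frac [0.     0.0022 0.0611]
ft_force: [0.7, -1.5, -0.1]
t 8.88 stage xyz(mm) [ 38.4 -31.7 100.3] F stage [ 0.4 -1.6 -0.1] w 0.01 yaw err(frac) -0.0005
shift frac [ 0.004   0.0007 -0.0067]
```

```bash
python3 -m crank '[[-0.01,0,-0.005,0],[-0.02,0,-0.005,0],[-0.03,0,-0.005,0],[-0.035,0,-0.005,0],[-0.04,0,-0.005,0]]'|grep -E 'ft'; python3 -m crank '[[-0.005,0,0,0],[-0.01,0,0,0],[-0.015,0,0,0],[-0.02,0,0,0],[-0.025,0,0,0]]'|grep -E 'ft'
 python3 -m crank '[[-0.005,0,0,0],[-0.01,0,0,0],[-0.015,0,0,0],[-0.02,0,0,0],[-0.025,0,0,0]]'|grep -E 'ft'
 python3 -c "
from h import *
st([-.03,-.032,.103])"
```

```text
ft_force: [-0.2, -0.2, -0.2]
ft_force: [0.2, -0.1, 0.3]
ft_force: [-0.0, -0.3, 0.5]
t 10.13 stage xyz(mm) [  3.2 -31.6 103.6] F stage [-0.1 -0.3  0.5] w -0.0 yaw err(frac) -0.0002
shift frac [-0.0831  0.001   0.0016]
```

```bash
python3 -m crank '[[-0.01,0,0,0],[-0.02,0,0,0],[-0.03,0,0,0],[-0.04,0,0,0],[-0.05,0,0,0]]'|grep -E 'ft'
 python3 -c "
from h import *
st([-.03,-.032,.103])
from workcell import imaging
c=imaging.camera('side'); cv2.imwrite('pics/side5.png',cv2.resize(c['color'][210:360,190:410,::-1],(0,0),fx=3.5,fy=3.5))"
```

```text
ft_force: [-0.7, 0.5, -0.0]
t 10.55 stage xyz(mm) [-17.1 -31.6 103.6] F stage [-0.5  0.6 -0. ] w -0.0 yaw err(frac) -0.0002
shift frac [-0.0323  0.0009  0.0016]
```

View pics/side5.png

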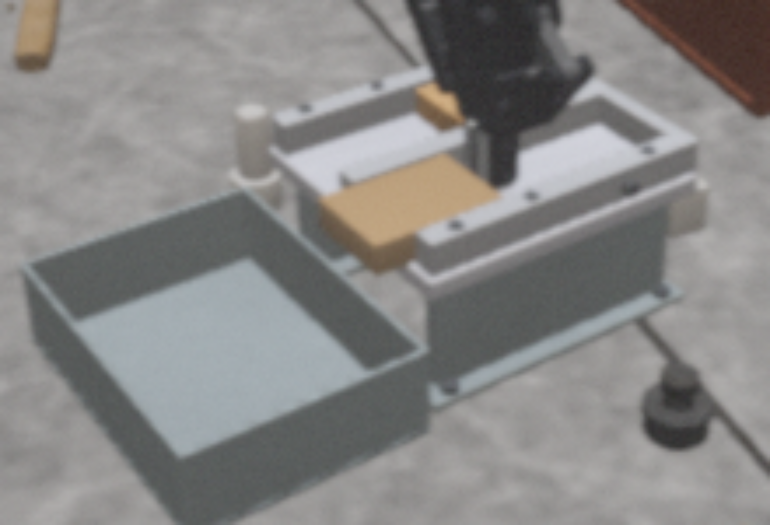

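The scrap now overhangs the front lip and sits in line with the tray. I push it off.

```bash
python3 -m crank '[[-0.02,0,0,0],[-0.05,0,0,0],[-0.085,0,0,0],[-0.125,0,0,0],[-0.165,0,0,0]]'|grep -E 'ft'
python3 -m crank '[[-0.03,0,0,0],[-0.035,0,0,0],[-0.035,0,-0.02,0],[-0.035,0,-0.08,0],[-0.035,0,-0.16,0]]'|grep -E 'ft'
python3 -m crank '[[0,0,-0.05,0],[0,0,-0.05,0],[0,0,-0.05,0],[0,0,-0.05,0],[0,0,-0.05,0]]'|grep -E 'ft'
 python3 -c "
from h import *
st()
from workcell import imaging
c=imaging.camera('side'); cv2.imwrite('pics/side6.png',cv2.resize(c['color'][210:360,190:410,::-1],(0,0),fx=3.5,fy=3.5))
c=imaging.camera('top'); cv2.imwrite('pics/top6.png',c['color'][:,:,::-1])"
```

```text
ft_force: [-0.7, 0.9, 0.1]
ft_force: [0.9, -1.0, 1.1]
ft_force: [0.1, 0.0, 0.1]
t 11.85 stage xyz(mm) [-96.9 -31.4 186.7] F stage [0.1 0.  0.1] w -0.0 yaw err(frac) 0.0
```

View pics/side6.png

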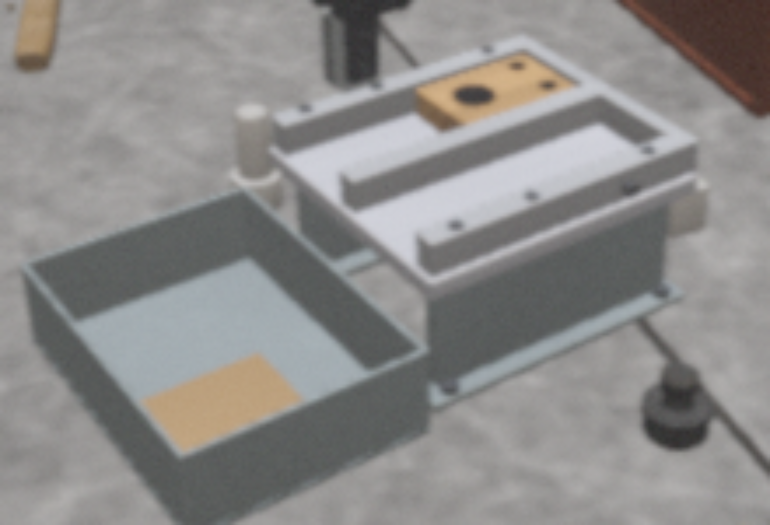

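The scrap lies flat in the tray at about (220,400). The tray corners, the pin, the plug and the finished part haven't moved, and the gripper is clear. I'm handing in.

```bash
python3 -c "
from workcell import manip
print(manip.hand_in())"
```

```text
the job is handed in; nothing more can be done
None
```

The scrap was slid out of its nest and pushed off the front edge, and it now lies flat in the tray. The highest force I read was about 19 N; the finished part, tray, pin and plug look unmoved in the last picture. The job is handed in, but no verdict was returned.

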